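Unclip the photometer's filter cover

ROBOT

A 6-joint arm with a two-finger parallel gripper is mounted at the origin on the work surface. World frame = base frame: x ahead of the robot, y to its left, z up, the work surface at z = 0. Lengths are in mm, angles in rad, forces in N, time in s.
With the tool pointing down it reaches from about 250 to 775 mm from the base axis. Payload 8.9 kg.
Tool frame: the origin (TCP) lies at the centre of the arm's flange, where the gripper is bolted on; the fingertips stand 173 mm ahead of it and the grasp point (between the pads) lies 155 mm ahead of it; z points along the fingers, y is the direction in which the jaws open and shut (so a half turn about z gives the same grasp; the last joint's range is limited). The gripper opens to 85 mm and grips with 20 to 120 N. Pads are 22 mm wide; open, the fingers measure 114 mm over their backs; the gripper's body (76 mm by 85 mm) begins 54 mm behind the grasp point. The pads swing forward as they close: fully open they stand 13 mm farther back than shut.
Start: joints at [-1.351, 0.291, -0.153, 1.127, 0, 1.431], TCP at [184.356, -491.566, 404.705] pointing down, gripper open.
Joint ranges: [-2.52, 2.52], [-0.91, 1.74], [-1.3, 1.37], [-1.96, 2.02], [-1.52, 1.47], [-3.14, 3.14]. Speed limits (rad/s): [2.22, 2.22, 2.79, 3.14, 3.14, 3.14].

INTERFACE

Orientations are given as a unit quaternion [x, y, z, w].
In Python, from cell import * gives the robot as it stands.
- The arm moves only by the tool move_arm, never from a script. Its arguments are lists of equal length, an entry for each row: "claw": the finger opening in m, from 0 to 0.0854; "xyz": the shift along the tool's x, y, z in m, a list of three; "rotation": the turn, a rotation vector about the tool's x, y, z in rad, a list of three. A call has 1 to 12 rows; each row shifts and turns the commanded pose from where the row before left it, along the tool's axes as they then stand; what a row does not reach is not made up. A row lasts 1/10 s, in which the tool goes at most 50 mm and 8.59 degrees, less where a joint would pass 70% of its speed; a pose out of reach is approached as far as the arm can. A call is refused whole if a number of a shift passes 0.05 or a number of a turn 0.15, either way. A call with a gripper value outside its range is refused whole. The fingers move at their own pace and stop on an object; the grip force is fixed at half the most. Time passes only in rows, so rows that do not move let the fingers close. It gives the time, the measured TCP pose, the force and the opening at its end, in the units of the state.
- get_state(): the state, without advancing time (a new reading comes with each control period).
- read_camera(name): name is "scene" or "top"; returns a dict with "pixels" (420x560x3 uint8, blue, green, red), "camera_matrix" (3x3 intrinsics, pixels), "rvec" (rotation vector, rad) and "tvec" (3), from world to camera coordinates, as OpenCV has them. Camera axes: x right, y down, z forward; pixel columns grow to the right and rows downward; lengths in mm; the calibration is good to about 2 mm. A picture is of the moment at which its call begins. There is no depth.
- close_job(): hands the job in, once; it reports no verdict.
The state is a dict: "clock": time; "joints": joint angles; "dq": joint speeds; "joint_efforts": joint torques, N m; "tool_pos": TCP position; "ee_rot": TCP orientation; "wrist_force": force on the tool from outside, world axes, zero at the start; "wrist_torque": the same for the moment, N m; "gripper_width": finger opening in mm.
Only numpy, scipy, OpenCV 4.12 (cv2) and the standard library are available. Lean on these libraries where they do the work, as an engineer would, in place of code of your own. Each camera call takes 0.05 s, during which the arm holds its last target. There are 200 camera calls.

TASK

Open the filter bay of the white bench photometer: press the orange snap tab of the blue cover inwards, firmly but never harder than about 12 N, and bring that end of the cover up clear of its catch. Then take the cover by its rib, draw its far-end tongues out from under the case's lip without forcing anything, and set it down gently, rib up, flat inside the steel tray. Leave the jars and the beaker where they stand.

Things in the scene. Friction and masses are not known exactly. Their poses are not given: they have to be found in the camera images.
- photometer: White bench photometer, fixed: 200 (x) x 170 (y) x 70 mm (z), flat top. Origin: centre of its underside; z up, +x from the display end to the tab end of the cover. The cover lies in an opening of the top, flush with it, its plate centre 20 mm towards +x of the case's centre. Inside, a hidden floating frame carries both the seat for the cover's tongues and the catch for the tab.
- rib_center (a point): Centre of the blue cover's grip rib: 60 mm long (x), 16 wide (y), 24 high, on the cover's upper side. The point is half-way up the rib, 21 mm above the cover's underside, 6 mm towards -x of the plate's centre. Cover axes: z up, x towards the tab (the case's x while fitted). Once the tab end is up, draw the cover about 16 mm towards +x, which frees its tongues; only then lift it.
- tab_face (a point): Middle of the orange tab's outer face, 24 mm above the cover's underside. Tab: 26 mm wide (y), 6 thick (x), 23 mm proud of the case's top. Press it towards the rib (cover -x), fingers just above the case's top: the cover first slides 0.5 to 9.5 mm (varies) to its seat, then the tab flexes: 2.4 N at first, 5 N at 4 mm, stop at 5.5 mm, plus friction. 8 to 10 N is right; over 15 N it breaks.
- cover_edge (a point): Middle of the lower edge of the cover's plate at the tab (+x) end; 61 to 62 mm above the bench when fitted. A soft spring (2 N, 12 mm travel) below pushes it up. Friction of the presser on the tab can hold it down: press the tab in and, still pressing, raise the presser some 20 mm; this point then rises to 75 mm or a little more and stays there, the cover tilted by about 0.13 rad.
- snap_tab: The orange tab with its hook, one part; let go, it springs back out. Origin at the centre of the cover plate's underside, axes as the cover's. The hook at the tab's foot points outwards (+x), 17 mm long, its end 4.5 to 14 mm under a catch lip whose top is flush with the case's; it is free when the cover sits on its seat (towards -x) and the tab is in by 4 mm or more.
- cover: The whole blue cover with its tab, loose, about 80 to 130 g. Origin: centre of the plate's flat underside. Plate 110 x 80 x 9 mm; 131 mm long over tongues and hook. The two tongues at its -x end, 6 mm long, 2.5 mm thick, lie 3.5 mm deep under a fixed lip of the case, deeper by the slide once it is pressed to its seat.
- tray: Shallow open steel tray, fixed: 200 (x) x 150 (y) x 22 mm outside, walls 4 mm thick, so 192 x 142 mm inside. Origin: centre of its underside. Floor 4 mm above the bench.
- reagent_bottle_mid (a point): Bystander, not to be disturbed: amber reagent jar with blue cap, 52 mm across, 95 mm tall, loose on the bench; the point is its centre, half-way up.
- beaker_mid (a point): Bystander, not to be disturbed: white cup-shaped beaker, 60 mm across the rim, 75 mm tall, loose on the bench; the point is its centre, half-way up.
- sample_jar_mid (a point): Bystander, not to be disturbed: small white sample jar with red cap, 38 mm across, 55 mm tall, loose on the bench; the point is its centre, half-way up.
Things that resemble listed ones, but are neither listed nor needed, are in the scene too. Of the things that look like the cover, the middle-sized one is meant.

How it is judged:
By the outcome, as a careful person would: the job done as asked, in the order asked, and still so for the second after the job is handed in, with the robot touching nothing.
It also fails if it takes over 67 s, if anything falls off the work surface, if the arm or the gripper's body presses on something with over 40 N, if the wrist force passes 120 N, or if a joint passes its speed limit or range.

## Working session

There is one attempt and no reset: what is moved stays moved. The work goes in short steps, Python scripts to look and compute and a tool call to move; the robot and the scene stay as the last step left them, time stands still between calls to the robot, and variables do not carry over. Pictures are saved under pics/ and viewed, about 8 in all and at most 12, crops included, and the job is handed in when it is done.

Besides the shell and the picture viewer there is one more tool, called after "Request:" by a JSON object that holds its "api" and its "payload", one argument or row to a line. move_arm: Moves the arm, as the interface text tells. Its arguments: {"type":"object","properties":{"claw":{"type":"array"},"xyz":{"type":"array"},"rotation":{"type":"array"}},"required":["claw","xyz","rotation"]}

```bash
mkdir -p pics; ls
python3 - <<'E'
from cell import *
import cv2,numpy as np
for n in("scene","top"):
    c=read_camera(n); cv2.imwrite(f"pics/{n}0.png",c["pixels"]); print(n,c["camera_matrix"],c["rvec"],c["tvec"])
print(get_state())
E
```

```text
pics
scene [[517.08764142   0.         280.45298711]
 [  0.         517.08764142 214.81078306]
 [  0.           0.           1.        ]] [ 2.13243981  0.86063528 -0.42991859] [-326.39719934 -234.80183944 1373.91723047]
top [[532.72976103   0.         283.78856106]
 [  0.         532.72976103 217.35330651]
 [  0.           0.           1.        ]] [ 2.20744147 -2.16969898  0.03970939] [-112.60422282  556.17457364 1300.20826169]
{'clock': 0.1, 'joints': array([-1.35128111e+00,  2.91198966e-01, -1.54004433e-01,  1.12669176e+00,
        3.53689440e-06,  1.43153502e+00]), 'dq': array([ 0.00040115, -0.00097658,  0.00115965,  0.00112113,  0.00090393,
       -0.00088508]), 'joint_efforts': array([ 1.10133547e-03, -5.37978065e+01,  3.31917930e+01,  9.33241099e-03,
       -1.74685260e-04, -4.72228422e-06]), 'tool_pos': array([ 184.32748248, -491.39138243,  404.21992242]), 'ee_rot': array([ 9.83952879e-01,  1.78427658e-01, -2.02733643e-05, -5.49042510e-04]), 'wrist_force': array([ 0.55549967,  0.40592098, -0.0944114 ]), 'wrist_torque': array([ 0.03245031, -0.02252634, -0.01814378]), 'gripper_width': 85.18024606907204}
```

View pics/scene0.png

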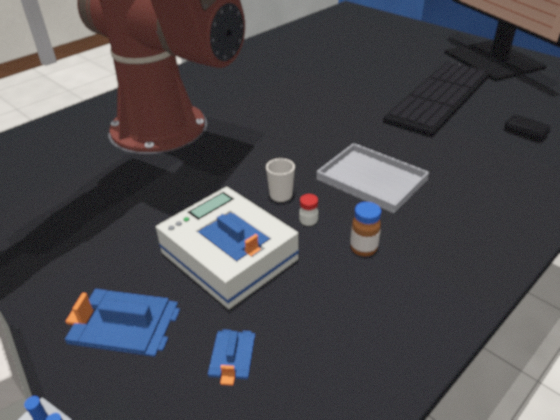

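View pics/top0.png

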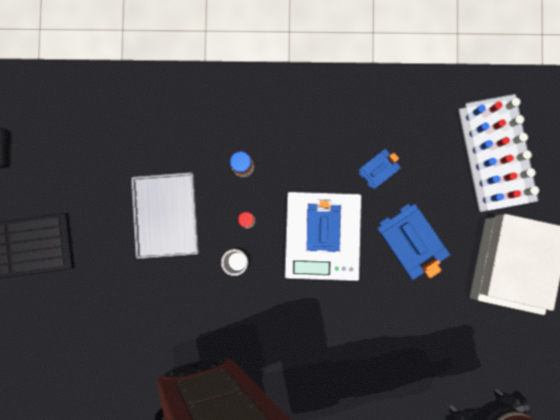

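The top view shows the photometer with its fitted cover at (323,228) and the tab at (323,203). The tray is at (165,215), the jars at (241,162) and (247,220), and the beaker at (234,262). Three things could be taken for the cover: the fitted one (323,228), a large loose one (415,243) and a small loose one (380,168). The fitted one is the middle-sized one, so I choose it.

```bash
cat > h.py <<'E'
from cell import *
import cv2,numpy as np
def ray(c,p,z):
    R=cv2.Rodrigues(np.array(c["rvec"]))[0]; t=np.array(c["tvec"]).ravel()
    o=-R.T@t; d=R.T@np.linalg.inv(c["camera_matrix"])@np.array([p[0],p[1],1.])
    return o+d*(z-o[2])/d[2]
def proj(c,P):
    return cv2.projectPoints(np.array(P,float).reshape(-1,3),np.array(c["rvec"]),np.array(c["tvec"]),c["camera_matrix"],None)[0].reshape(-1,2)
def blob(mask,box,k=0):
    m=np.zeros_like(mask); x0,y0,x1,y1=box; m[y0:y1,x0:x1]=mask[y0:y1,x0:x1]
    cs,_=cv2.findContours(m,cv2.RETR_EXTERNAL,cv2.CHAIN_APPROX_NONE)
    return max(cs,key=cv2.contourArea)
def crop(c,box,s,name):
    x0,y0,x1,y1=box; cv2.imwrite(name,cv2.resize(c["pixels"][y0:y1,x0:x1],None,fx=s,fy=s,interpolation=cv2.INTER_CUBIC))
E
python3 - <<'E'
from h import *
c=read_camera("top"); im=c["pixels"]; hsv=cv2.cvtColor(im,cv2.COLOR_BGR2HSV)
R=cv2.Rodrigues(np.array(c["rvec"]))[0]; print("cam",-R.T@np.array(c["tvec"]).ravel())
def rep(n,m,box,z):
    b=blob(m,box); r=cv2.minAreaRect(b); P=np.array([ray(c,p,z) for p in cv2.boxPoints(r)])
    print(n,"px",np.round(cv2.boxPoints(r),1).tolist(),"\n  ctr",P.mean(0).round(1),"sides",np.linalg.norm(P[1]-P[0]).round(1),np.linalg.norm(P[2]-P[1]).round(1),"ang",np.degrees(np.arctan2(*(P[1]-P[0])[[1,0]])).round(1))
w=cv2.inRange(im,(150,150,150),(255,255,255)); rep("case",w,(275,185,370,290),70)
t=cv2.inRange(im,(60,60,60),(255,255,255)); rep("tray",t,(120,165,210,268),22)
bl=cv2.inRange(hsv,(100,120,50),(125,255,255)); rep("plate",bl,(300,198,350,258),70)
o=cv2.inRange(hsv,(5,140,140),(20,255,255)); rep("tab",o,(310,190,340,215),90)
crop(c,(275,180,375,290),5,"pics/c1.png")
E
```

```text
cam [ 491.56757018 -122.57120119 1325.09962482]
case px [[284.5, 277.8999938964844], [287.3999938964844, 191.5], [361.1000061035156, 193.89999389648438], [358.20001220703125, 280.29998779296875]] 
  ctr [ 513.4 -196.3   70. ] sides 203.5 173.9 ang -0.9
tray px [[128.6999969482422, 175.39999389648438], [193.3000030517578, 170.8000030517578], [199.1999969482422, 254.5], [134.60000610351562, 259.1000061035156]] 
  ctr [559.  191.6  22. ] sides 160.2 206.7 ang -85.0
plate px [[306.70001220703125, 249.89999389648438], [308.1000061035156, 203.89999389648438], [340.0, 204.89999389648438], [338.6000061035156, 250.89999389648438]] 
  ctr [ 533.2 -197.4   70. ] sides 108.3 75.2 ang -0.9
tab px [[320.0, 202.0], [328.0, 202.0], [328.0, 206.0], [320.0, 206.0]] 
  ctr [ 586.8 -197.    90. ] sides 18.6 9.3 ang -89.1
```

View pics/c1.png

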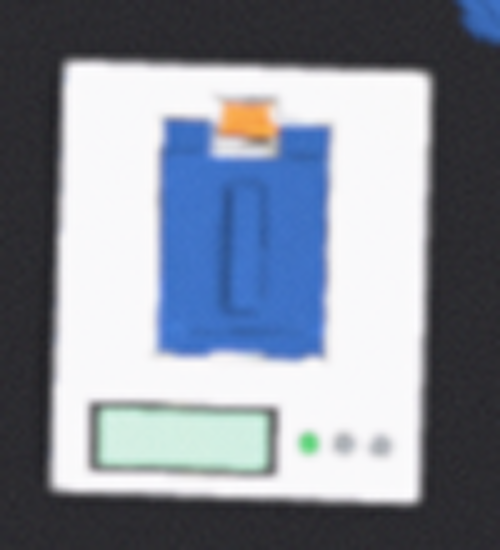

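The crop confirms the choice: a blue cover seated in the white case, its tab at crop (246,118) pointing +x, with the display at the -x end. The sizes agree: case 203x174, plate 108 long, and plate centre 20 mm from the case centre. The case sits at about (513,-196) with a yaw of about -0.016. I'll turn the tool first to yaw π, because the last joint's range requires it, and shut the fingers.

Request:
{"api": "move_arm", "payload": {
  "claw": [0,0,0,0,0,0,0,0,0,0],
  "xyz": [
    [0,0,0],
    [0,0,0],
    [0,0,0],
    [0,0,0],
    [0,0,0],
    [0,0,0],
    [0,0,0],
    [0,0,0],
    [0,0,0],
    [0,0,0]
  ],
  "rotation": [
    [0,0,-0.15],
    [0,0,-0.15],
    [0,0,-0.15],
    [0,0,-0.15],
    [0,0,-0.15],
    [0,0,-0.15],
    [0,0,-0.15],
    [0,0,-0.15],
    [0,0,-0.15],
    [0,0,-0.15]
  ]
}}

```text
clock: 1.15
tool_pos: [184.3, -491.5, 404.4]
ee_rot: [0.596, 0.803, 0.0, -0.0]
wrist_force: [0.3, -0.5, 0.5]
gripper_width: 0.1
```

Request:
{"api": "move_arm", "payload": {
  "claw": [0,0,0,0,0,0,0,0,0,0],
  "xyz": [
    [0,0,0],
    [0,0,0],
    [0,0,0],
    [0,0,0],
    [0,0,0],
    [0,0,0],
    [0,0,0],
    [0,0,0],
    [0,0,0],
    [0,0,0]
  ],
  "rotation": [
    [0,0,-0.15],
    [0,0,-0.15],
    [0,0,-0.15],
    [0,0,-0.15],
    [0,0,-0.15],
    [0,0,-0.15],
    [0,0,-0.15],
    [0,0,-0.15],
    [0,0,-0.066],
    [0,0,0]
  ]
}}

```text
clock: 2.15
tool_pos: [184.4, -491.5, 404.5]
ee_rot: [0.008, 1.0, 0.0, -0.0]
wrist_force: [-0.6, 0.0, 0.3]
gripper_width: -0.1
```

Request:
{"api": "move_arm", "payload": {
  "claw": [0,0,0,0,0,0,0,0,0,0,0,0],
  "xyz": [
    [-0.036,0.025,0],
    [-0.036,0.025,0],
    [-0.036,0.025,0],
    [-0.036,0.025,0],
    [-0.036,0.025,0],
    [-0.036,0.025,0],
    [-0.036,0.025,0],
    [-0.036,0.025,0],
    [-0.036,0.025,0],
    [-0.036,0.025,0],
    [-0.036,0.025,0],
    [-0.036,0.025,0]
  ],
  "rotation": [
    [0,0,0],
    [0,0,0],
    [0,0,0],
    [0,0,0],
    [0,0,0],
    [0,0,0],
    [0,0,0],
    [0,0,0],
    [0,0,0],
    [0,0,0],
    [0,0,0],
    [0,0,0]
  ]
}}

```text
clock: 3.35
tool_pos: [622.6, -197.5, 404.5]
ee_rot: [0.01, 1.0, 0.0, -0.0]
wrist_force: [0.5, -0.9, -0.4]
gripper_width: 0.3
```

Request:
{"api": "move_arm", "payload": {
  "claw": [0,0,0,0,0],
  "xyz": [
    [0,0,0.04],
    [0,0,0.04],
    [0,0,0.03],
    [0,0,0],
    [0,0,0]
  ],
  "rotation": [
    [0,0,0],
    [0,0,0],
    [0,0,0],
    [0,0,0],
    [0,0,0]
  ]
}}

```text
clock: 3.85
tool_pos: [621.4, -198.9, 295.1]
ee_rot: [0.009, 1.0, 0.0, -0.0]
wrist_force: [-0.5, 0.0, 0.8]
gripper_width: -0.1
```

Run:
```python
from h import *
s=get_state(); print(s["tool_pos"],s["joints"].round(2),s["wrist_force"])
a=read_camera("scene"); b=read_camera("top")
P=cv2.resize(a["pixels"][150:320,140:340],None,fx=3,fy=3,interpolation=cv2.INTER_CUBIC)
cv2.imwrite("pics/c2.png",P)
for c in(a,b):
  print(proj(c,[[592,-197.6,93],[592,-197.6,70],[595,-197.6,93]]).round(1).tolist())
for p in ((324.2,200.2),(324.2,200.8)): print(ray(b,p,93))
```

```text
[ 621.3890292  -198.92177775  295.14414747] [-0.42  0.6   0.05  1.02 -0.   -0.4 ] [-0.46378883  0.02306781  0.77360193]
[[254.5, 240.5], [255.2, 250.3], [255.7, 241.4]]
[[324.4, 201.7], [323.8, 202.4], [324.4, 200.4]]
[ 595.37551083 -197.1283719    93.        ]
[ 593.98121553 -197.14754166   93.        ]
```

View pics/c2.png

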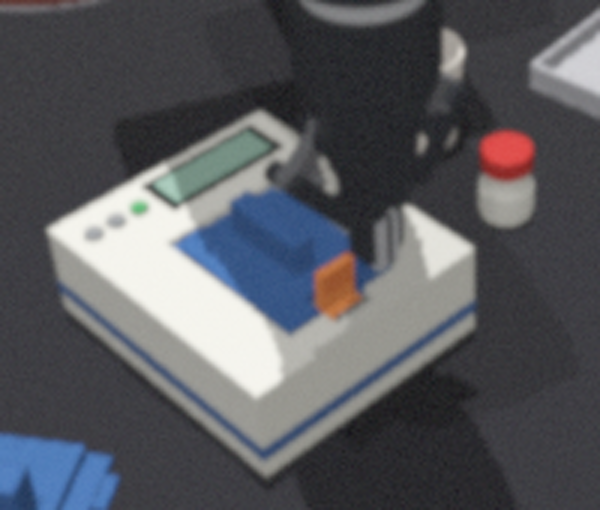

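The view shows the closed fingertips at crop (388,265), above and beyond the tab at crop (337,285). There is clearance on the +x side. I'll descend and approach the tab.

Request:
{"api": "move_arm", "payload": {
  "claw": [0,0,0,0,0,0],
  "xyz": [
    [0,0.001,0.02],
    [0,0,0.017],
    [0,0,0.008],
    [0,0,0.002],
    [0,0,0],
    [0,0,0]
  ],
  "rotation": [
    [0,0,0],
    [0,0,0],
    [0,0,0],
    [0,0,0],
    [0,0,0],
    [0,0,0]
  ]
}}

```text
clock: 4.55
tool_pos: [621.8, -198.1, 248.9]
ee_rot: [0.008, 1.0, -0.0, 0.001]
wrist_force: [0.0, -0.4, -0.2]
gripper_width: 0.1
```

Request:
{"api": "move_arm", "payload": {
  "claw": [0,0,0,0,0,0,0,0],
  "xyz": [
    [0.003,0,0],
    [0.003,0,0],
    [0.002,0,0],
    [0.002,0,0],
    [0.001,0,0],
    [0.001,0,0],
    [0,0,0],
    [0,0,0]
  ],
  "rotation": [
    [0,0,0],
    [0,0,0],
    [0,0,0],
    [0,0,0],
    [0,0,0],
    [0,0,0],
    [0,0,0],
    [0,0,0]
  ]
}}

```text
clock: 5.35
tool_pos: [609.4, -197.7, 247.7]
ee_rot: [0.008, 1.0, 0.0, -0.0]
wrist_force: [0.3, 0.3, -0.3]
gripper_width: 0.1
```

Request:
{"api": "move_arm", "payload": {
  "claw": [0,0,0,0,0],
  "xyz": [
    [0.001,0,0],
    [0.001,0,0],
    [0.001,0,0],
    [0,0,0],
    [0,0,0]
  ],
  "rotation": [
    [0,0,0],
    [0,0,0],
    [0,0,0],
    [0,0,0],
    [0,0,0]
  ]
}}

```text
clock: 5.85
tool_pos: [606.3, -197.6, 247.7]
ee_rot: [0.008, 1.0, -0.0, 0.0]
wrist_force: [-0.6, 0.1, -0.1]
gripper_width: -0.4
```

Request:
{"api": "move_arm", "payload": {
  "claw": [0,0,0,0,0],
  "xyz": [
    [0.001,0,0],
    [0.001,0,0],
    [0.001,0,0],
    [0,0,0],
    [0,0,0]
  ],
  "rotation": [
    [0,0,0],
    [0,0,0],
    [0,0,0],
    [0,0,0],
    [0,0,0]
  ]
}}

```text
clock: 6.35
tool_pos: [603.3, -197.6, 247.7]
ee_rot: [0.008, 1.0, -0.0, 0.0]
wrist_force: [0.3, -1.0, -0.4]
gripper_width: -0.3
```

Request:
{"api": "move_arm", "payload": {
  "claw": [0,0,0,0,0],
  "xyz": [
    [0.001,0,0],
    [0.001,0,0],
    [0.001,0,0],
    [0,0,0],
    [0,0,0]
  ],
  "rotation": [
    [0,0,0],
    [0,0,0],
    [0,0,0],
    [0,0,0],
    [0,0,0]
  ]
}}

```text
clock: 6.85
tool_pos: [600.3, -197.5, 247.7]
ee_rot: [0.008, 1.0, 0.0, 0.0]
wrist_force: [0.9, 0.0, -0.1]
gripper_width: -0.1
```

Request:
{"api": "move_arm", "payload": {
  "claw": [0,0,0,0],
  "xyz": [
    [0.001,0,0],
    [0.001,0,0],
    [0,0,0],
    [0,0,0]
  ],
  "rotation": [
    [0,0,0],
    [0,0,0],
    [0,0,0],
    [0,0,0]
  ]
}}

```text
clock: 7.25
tool_pos: [598.3, -197.5, 247.7]
ee_rot: [0.008, 1.0, 0.0, 0.0]
wrist_force: [-0.3, -0.2, 0.0]
gripper_width: -0.1
```

Request:
{"api": "move_arm", "payload": {
  "claw": [0,0,0,0],
  "xyz": [
    [0.001,0,0],
    [0.001,0,0],
    [0,0,0],
    [0,0,0]
  ],
  "rotation": [
    [0,0,0],
    [0,0,0],
    [0,0,0],
    [0,0,0]
  ]
}}

```text
clock: 7.65
tool_pos: [596.4, -197.5, 247.7]
ee_rot: [0.008, 1.0, -0.0, 0.0]
wrist_force: [1.8, -0.3, -0.6]
gripper_width: -0.3
```

Request:
{"api": "move_arm", "payload": {
  "claw": [0,0,0,0],
  "xyz": [
    [0.001,0,0],
    [0.001,0,0],
    [0,0,0],
    [0,0,0]
  ],
  "rotation": [
    [0,0,0],
    [0,0,0],
    [0,0,0],
    [0,0,0]
  ]
}}

```text
clock: 8.05
tool_pos: [594.3, -197.4, 247.7]
ee_rot: [0.008, 1.0, 0.0, -0.0]
wrist_force: [1.3, 1.2, 0.2]
gripper_width: 0.2
```

Request:
{"api": "move_arm", "payload": {
  "claw": [0,0,0,0],
  "xyz": [
    [0.001,0,0],
    [0.001,0,0],
    [0,0,0],
    [0,0,0]
  ],
  "rotation": [
    [0,0,0],
    [0,0,0],
    [0,0,0],
    [0,0,0]
  ]
}}

```text
clock: 8.45
tool_pos: [592.6, -197.4, 247.8]
ee_rot: [0.008, 1.0, -0.0, 0.0]
wrist_force: [4.4, -0.1, -2.0]
gripper_width: 0.1
```

Request:
{"api": "move_arm", "payload": {
  "claw": [0,0,0,0],
  "xyz": [
    [0.001,0,0],
    [0.001,0,0],
    [0,0,0],
    [0,0,0]
  ],
  "rotation": [
    [0,0,0],
    [0,0,0],
    [0,0,0],
    [0,0,0]
  ]
}}

```text
clock: 8.85
tool_pos: [590.5, -197.4, 247.8]
ee_rot: [0.008, 1.0, -0.0, 0.0]
wrist_force: [5.0, -0.2, -0.6]
gripper_width: -0.2
```

Request:
{"api": "move_arm", "payload": {
  "claw": [0,0,0,0],
  "xyz": [
    [0.001,0,0],
    [0,0,0],
    [0,0,0],
    [0,0,0]
  ],
  "rotation": [
    [0,0,0],
    [0,0,0],
    [0,0,0],
    [0,0,0]
  ]
}}

```text
clock: 9.25
tool_pos: [589.5, -197.4, 248.0]
ee_rot: [0.008, 1.0, -0.0, 0.0]
wrist_force: [5.0, 0.6, 1.6]
gripper_width: 0.1
```

Request:
{"api": "move_arm", "payload": {
  "claw": [0,0,0,0],
  "xyz": [
    [0.0005,0,0],
    [0.0005,0,0],
    [0,0,0],
    [0,0,0]
  ],
  "rotation": [
    [0,0,0],
    [0,0,0],
    [0,0,0],
    [0,0,0]
  ]
}}

```text
clock: 9.65
tool_pos: [588.6, -197.4, 248.0]
ee_rot: [0.008, 1.0, -0.0, 0.0]
wrist_force: [5.9, 0.4, 1.8]
gripper_width: 0.1
```

Request:
{"api": "move_arm", "payload": {
  "claw": [0,0,0,0],
  "xyz": [
    [0.0005,0,0],
    [0,0,0],
    [0,0,0],
    [0,0,0]
  ],
  "rotation": [
    [0,0,0],
    [0,0,0],
    [0,0,0],
    [0,0,0]
  ]
}}

```text
clock: 10.05
tool_pos: [588.1, -197.4, 247.9]
ee_rot: [0.008, 1.0, -0.0, 0.0]
wrist_force: [5.5, 0.3, 1.3]
gripper_width: -0.0
```

Request:
{"api": "move_arm", "payload": {
  "claw": [0,0,0,0],
  "xyz": [
    [0.0005,0,0],
    [0,0,0],
    [0,0,0],
    [0,0,0]
  ],
  "rotation": [
    [0,0,0],
    [0,0,0],
    [0,0,0],
    [0,0,0]
  ]
}}

```text
clock: 10.45
tool_pos: [587.8, -197.4, 248.1]
ee_rot: [0.008, 1.0, -0.0, 0.001]
wrist_force: [6.5, 0.4, 3.0]
gripper_width: 0.0
```

Request:
{"api": "move_arm", "payload": {
  "claw": [0,0,0,0],
  "xyz": [
    [0.0003,0,0],
    [0,0,0],
    [0,0,0],
    [0,0,0]
  ],
  "rotation": [
    [0,0,0],
    [0,0,0],
    [0,0,0],
    [0,0,0]
  ]
}}

```text
clock: 10.85
tool_pos: [587.7, -197.4, 248.2]
ee_rot: [0.008, 1.0, -0.0, 0.001]
wrist_force: [7.2, 1.1, 2.0]
gripper_width: 0.2
```

Request:
{"api": "move_arm", "payload": {
  "claw": [0,0,0,0],
  "xyz": [
    [0.0003,0,0],
    [0.0002,0,0],
    [0,0,0],
    [0,0,0]
  ],
  "rotation": [
    [0,0,0],
    [0,0,0],
    [0,0,0],
    [0,0,0]
  ]
}}

```text
clock: 11.25
tool_pos: [587.5, -197.4, 248.4]
ee_rot: [0.008, 1.0, -0.0, 0.001]
wrist_force: [8.1, 0.8, 3.1]
gripper_width: 0.1
```

Run:
```python
from h import *
s=get_state(); print(s["tool_pos"],s["wrist_force"])
```

```text
[ 587.46529572 -197.42616307  248.36671145] [8.08156545 0.78051264 3.13423284]
```

Request:
{"api": "move_arm", "payload": {
  "claw": [0,0,0,0,0],
  "xyz": [
    [0,0,-0.001],
    [0,0,-0.002],
    [0,0,-0.002],
    [0,0,0],
    [0,0,0]
  ],
  "rotation": [
    [0,0,0],
    [0,0,0],
    [0,0,0],
    [0,0,0],
    [0,0,0]
  ]
}}

```text
clock: 11.75
tool_pos: [586.9, -197.4, 253.1]
ee_rot: [0.008, 1.0, -0.0, 0.001]
wrist_force: [6.4, -0.5, 1.7]
gripper_width: -0.4
```

Request:
{"api": "move_arm", "payload": {
  "claw": [0,0,0,0,0],
  "xyz": [
    [0.0004,0,-0.002],
    [0.0003,0,-0.002],
    [0.0002,0,-0.001],
    [0,0,0],
    [0,0,0]
  ],
  "rotation": [
    [0,0,0],
    [0,0,0],
    [0,0,0],
    [0,0,0],
    [0,0,0]
  ]
}}

```text
clock: 12.25
tool_pos: [585.9, -197.4, 258.0]
ee_rot: [0.008, 1.0, -0.0, 0.0]
wrist_force: [5.3, 0.3, 0.7]
gripper_width: -0.2
```

Request:
{"api": "move_arm", "payload": {
  "claw": [0,0,0,0,0],
  "xyz": [
    [0.0003,0,-0.002],
    [0.0002,0,-0.002],
    [0.0002,0,-0.001],
    [0,0,0],
    [0,0,0]
  ],
  "rotation": [
    [0,0,0],
    [0,0,0],
    [0,0,0],
    [0,0,0],
    [0,0,0]
  ]
}}

```text
clock: 12.75
tool_pos: [585.1, -197.3, 262.9]
ee_rot: [0.008, 1.0, -0.0, 0.0]
wrist_force: [5.1, 0.1, 0.8]
gripper_width: 0.1
```

Request:
{"api": "move_arm", "payload": {
  "claw": [0,0,0,0,0],
  "xyz": [
    [0.0005,0,0],
    [0.0005,0,0],
    [0.0003,0,-0.001],
    [0,0,0],
    [0,0,0]
  ],
  "rotation": [
    [0,0,0],
    [0,0,0],
    [0,0,0],
    [0,0,0],
    [0,0,0]
  ]
}}

```text
clock: 13.25
tool_pos: [584.1, -197.4, 264.1]
ee_rot: [0.008, 1.0, -0.0, 0.001]
wrist_force: [6.2, 0.0, 1.7]
gripper_width: 0.1
```

Run:
```python
from h import *
a=read_camera("scene")
cv2.imwrite("pics/c3.png",cv2.resize(a["pixels"][180:300,160:320],None,fx=5,fy=5,interpolation=cv2.INTER_CUBIC))
```

```text
(no output)
```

View pics/c3.png

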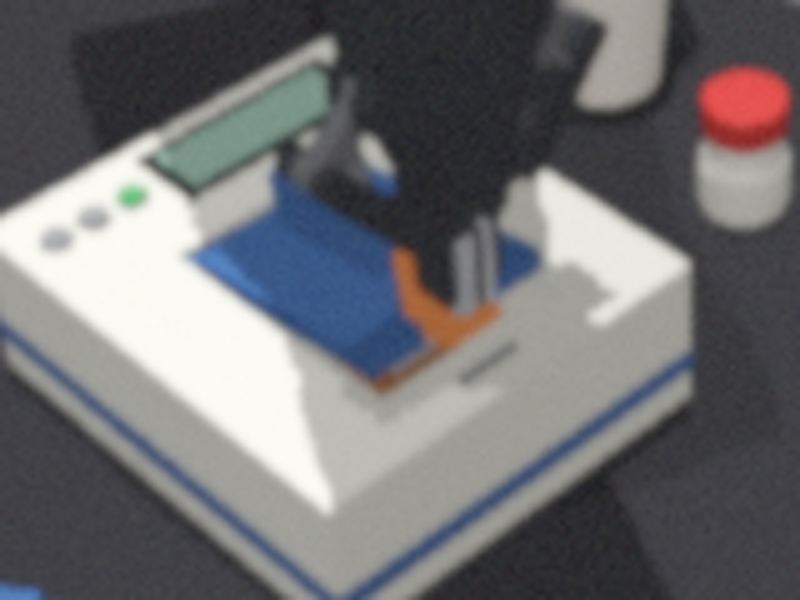

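The picture shows the tab end up: the orange hook foot at crop (440,330) is now above the case top, with the catch slot at crop (490,362). I'll raise a bit more while still pressing, then let go outwards and look.

Request:
{"api": "move_arm", "payload": {
  "claw": [0,0,0,0,0,0],
  "xyz": [
    [0.0003,0,-0.002],
    [0.0002,0,-0.002],
    [0,0,0],
    [0,0,0],
    [0,0,0],
    [0,0,0]
  ],
  "rotation": [
    [0,0,0],
    [0,0,0],
    [0,0,0],
    [0,0,0],
    [0,0,0],
    [0,0,0]
  ]
}}

```text
clock: 13.9
tool_pos: [583.4, -197.3, 267.9]
ee_rot: [0.008, 1.0, -0.0, 0.0]
wrist_force: [6.1, -0.2, 1.5]
gripper_width: -0.2
```

Request:
{"api": "move_arm", "payload": {
  "claw": [0,0,0,0,0,0,0,0,0,0],
  "xyz": [
    [-0.002,0,0],
    [-0.003,0,0],
    [-0.004,0,0],
    [-0.005,0,0],
    [-0.006,0,0],
    [0,0,-0.03],
    [0,0,-0.03],
    [0,0,-0.03],
    [0,0,0],
    [0,0,0]
  ],
  "rotation": [
    [0,0,0],
    [0,0,0],
    [0,0,0],
    [0,0,0],
    [0,0,0],
    [0,0,0],
    [0,0,0],
    [0,0,0],
    [0,0,0],
    [0,0,0]
  ]
}}

```text
clock: 14.9
tool_pos: [603.4, -197.6, 357.9]
ee_rot: [0.008, 1.0, -0.0, 0.0]
wrist_force: [-0.2, -0.4, -0.7]
gripper_width: 0.2
```

Run:
```python
from h import *
a=read_camera("scene");b=read_camera("top")
A=cv2.resize(a["pixels"][190:290,160:300],(560,400),interpolation=cv2.INTER_CUBIC)
B=cv2.resize(b["pixels"][185:285,285:365],(240,300),interpolation=cv2.INTER_CUBIC)
B=cv2.copyMakeBorder(B,0,100,0,0,cv2.BORDER_CONSTANT)
cv2.imwrite("pics/c4.png",np.hstack([A,B])); print(get_state()["tool_pos"])
# expected edge corners at fitted z 61.5 and lifted 75
for z in(61.5,75): print(proj(a,[[588,-157,z],[588,-237,z]]).round(1).tolist())
```

```text
[ 602.88603427 -197.40802674  356.49824868]
[[270.3, 241.3], [237.1, 264.4]]
[[270.1, 235.7], [236.5, 258.8]]
```

View pics/c4.png

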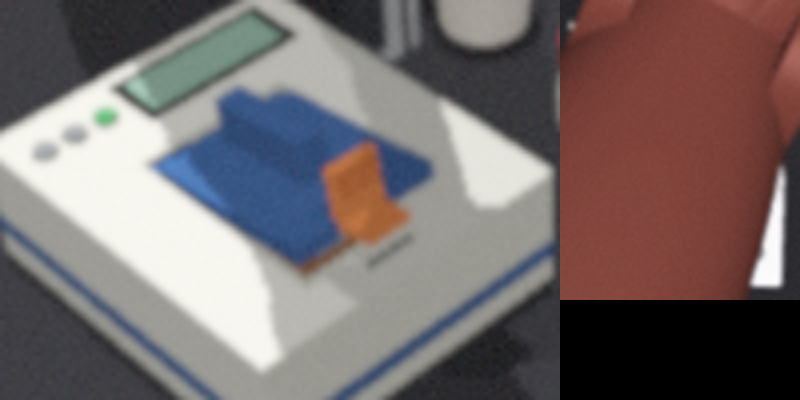

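The view shows the tab end lifted clear. The plate's near lower corner, at full-image (235,259), matches the projection for z=75 (236.5,258.8) and not the fitted one (264). The hook rests over the lip. Next I'll grasp the rib with the tool tilted -0.13 about tool y to match the cover.

Request:
{"api": "move_arm", "payload": {
  "claw": [0.05,0.05,0.05,0.05,0.05,0.05,0.05],
  "xyz": [
    [0.028,0,0.011],
    [0.028,0,0.012],
    [0.028,0,0.011],
    [0.028,0,0.011],
    [0,0,0],
    [0,0,0],
    [0,0,0]
  ],
  "rotation": [
    [0,0,0],
    [0,0,0],
    [0,-0.03,0],
    [0,-0.05,0],
    [0,-0.05,0],
    [0,0,0],
    [0,0,0]
  ]
}}

```text
clock: 15.7
tool_pos: [491.5, -195.8, 311.6]
ee_rot: [0.009, 0.998, -0.0, 0.064]
wrist_force: [-0.0, -0.7, -0.2]
gripper_width: 50.0
```

Run:
```python
from h import *
from scipy.spatial.transform import Rotation as Ro
s=get_state(); R=Ro.from_quat(s["ee_rot"]).as_matrix(); print(s["tool_pos"],s["gripper_width"],R.round(3).tolist())
n=np.array([-.1296,0,.9916])
for h in(185,):
  T=np.array([474.5+48.6,-196.5,61.5+6.35])+h*n; print(T, (R.T@(T-s["tool_pos"])).round(1))
a=read_camera("scene");b=read_camera("top")
A=cv2.resize(a["pixels"][160:280,160:300],(560,480),interpolation=cv2.INTER_CUBIC)
tip=s["tool_pos"]+R@[0,0,173]; print("rib top ends px",proj(a,[np.array([474.5,-196.5,61.5])+np.array([.9916,0,.1296])*q+33*n for q in(19,79)]))
cv2.imwrite("pics/c5.png",A)
```

```text
[ 491.54661266 -195.7653567   311.64678886] 49.95047686970843 [[-0.992, 0.017, 0.128], [0.017, 1.0, -0.002], [-0.128, 0.0, -0.992]]
[ 499.124 -196.5    251.296] [ 0.2 -0.6 60.8]
rib top ends px [[215.89764834 212.42401888]
 [237.49338271 223.79754922]]
```

View pics/c5.png

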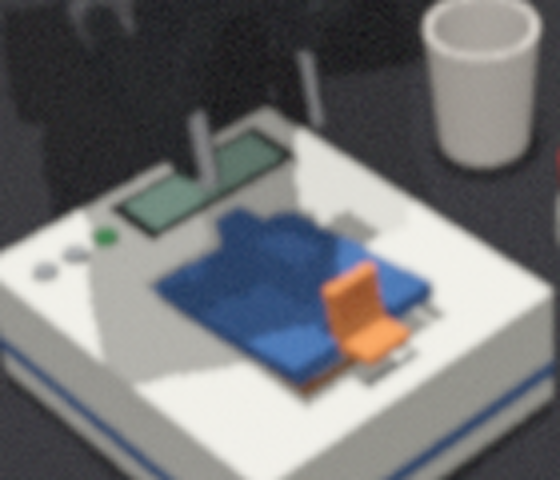

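The picture shows the fingers (tips at crop (207,190) and (315,120)) straddling the rib. The rib's -x top end at crop (230,212) matches my prediction of (224,210). I'll descend.

Request:
{"api": "move_arm", "payload": {
  "claw": [0.05,0.05,0.05,0.05,0.05,0.05,0.05],
  "xyz": [
    [0,-0.0005,0.025],
    [0,0,0.02],
    [0,0,0.01],
    [0,0,0.002],
    [0,0,0.002],
    [0,0,0],
    [0,0,0]
  ],
  "rotation": [
    [0,0,0],
    [0,0,0],
    [0,0,0],
    [0,0,0],
    [0,0,0],
    [0,0,0],
    [0,0,0]
  ]
}}

```text
clock: 16.5
tool_pos: [499.4, -196.5, 254.1]
ee_rot: [0.008, 0.998, -0.001, 0.065]
wrist_force: [0.2, 0.1, 0.5]
gripper_width: 49.9
```

Request:
{"api": "move_arm", "payload": {
  "claw": [0.025,0.015,0.0,0.0,0.0,0.0,0.0],
  "xyz": [
    [0,0,0],
    [0,0,0],
    [0,0,0],
    [0,0,0],
    [0,0,0],
    [0,0,0],
    [0,0,0]
  ],
  "rotation": [
    [0,0,0],
    [0,0,0],
    [0,0,0],
    [0,0,0],
    [0,0,0],
    [0,0,0],
    [0,0,0]
  ]
}}

```text
clock: 17.2
tool_pos: [499.3, -196.4, 253.6]
ee_rot: [0.008, 0.998, -0.001, 0.065]
wrist_force: [-0.1, 0.3, 5.7]
gripper_width: 14.4
```

Request:
{"api": "move_arm", "payload": {
  "claw": [0.0,0.0,0.0,0.0],
  "xyz": [
    [0,0,-0.001],
    [0,0,0],
    [0,0,0],
    [0,0,0]
  ],
  "rotation": [
    [0,0,0],
    [0,0,0],
    [0,0,0],
    [0,0,0]
  ]
}}

```text
clock: 17.6
tool_pos: [499.1, -196.3, 254.3]
ee_rot: [0.008, 0.998, -0.001, 0.065]
wrist_force: [1.4, -0.4, -1.4]
gripper_width: 14.5
```

Request:
{"api": "move_arm", "payload": {
  "claw": [0.0,0.0,0.0,0.0,0.0],
  "xyz": [
    [-0.001,0,0.0001],
    [-0.002,0,0.0002],
    [-0.002,0,0.0003],
    [0,0,0],
    [0,0,0]
  ],
  "rotation": [
    [0,0,0],
    [0,0,0],
    [0,0,0],
    [0,0,0],
    [0,0,0]
  ]
}}

```text
clock: 18.1
tool_pos: [504.2, -196.4, 254.4]
ee_rot: [0.008, 0.998, -0.001, 0.065]
wrist_force: [0.1, 0.1, -0.6]
gripper_width: 14.6
```

Request:
{"api": "move_arm", "payload": {
  "claw": [0.0,0.0,0.0,0.0,0.0],
  "xyz": [
    [-0.002,0,0.0002],
    [-0.002,0,0.0003],
    [-0.001,0,0.0001],
    [0,0,0],
    [0,0,0]
  ],
  "rotation": [
    [0,0,0],
    [0,0,0],
    [0,0,0],
    [0,0,0],
    [0,0,0]
  ]
}}

```text
clock: 18.6
tool_pos: [509.2, -196.5, 254.5]
ee_rot: [0.008, 0.998, -0.001, 0.065]
wrist_force: [0.1, -0.0, 1.4]
gripper_width: 15.1
```

Request:
{"api": "move_arm", "payload": {
  "claw": [0.0,0.0,0.0,0.0,0.0],
  "xyz": [
    [-0.002,0,0.0002],
    [-0.002,0,0.0002],
    [-0.002,0,0.0002],
    [0,0,0],
    [0,0,0]
  ],
  "rotation": [
    [0,0,0],
    [0,0,0],
    [0,0,0],
    [0,0,0],
    [0,0,0]
  ]
}}

```text
clock: 19.1
tool_pos: [515.4, -196.6, 254.7]
ee_rot: [0.008, 0.998, -0.001, 0.065]
wrist_force: [0.6, -1.2, 0.2]
gripper_width: 14.5
```

Request:
{"api": "move_arm", "payload": {
  "claw": [0.0,0.0,0.0,0.0,0.0],
  "xyz": [
    [0,0,-0.001],
    [0,0,-0.002],
    [0,0,-0.002],
    [0,0,0],
    [0,0,0]
  ],
  "rotation": [
    [0,0,0],
    [0,0,0],
    [0,0,0],
    [0,0,0],
    [0,0,0]
  ]
}}

```text
clock: 19.6
tool_pos: [514.4, -196.6, 259.7]
ee_rot: [0.008, 0.998, -0.001, 0.065]
wrist_force: [-0.1, -0.5, -0.9]
gripper_width: 14.7
```

Request:
{"api": "move_arm", "payload": {
  "claw": [0.0,0.0,0.0,0.0,0.0,0.0,0.0],
  "xyz": [
    [-0.001,0,-0.005],
    [-0.001,0,-0.01],
    [-0.003,0,-0.02],
    [-0.003,0,-0.03],
    [-0.003,0,-0.03],
    [0,0,0],
    [0,0,0]
  ],
  "rotation": [
    [0,0,0],
    [0,0,0],
    [0,0,0],
    [0,0,0],
    [0,0,0],
    [0,0,0],
    [0,0,0]
  ]
}}

```text
clock: 20.3
tool_pos: [513.2, -196.6, 356.3]
ee_rot: [0.008, 0.998, -0.001, 0.066]
wrist_force: [0.1, 0.1, -2.1]
gripper_width: 14.7
```

Run:
```python
from h import *
s=get_state(); print(s["tool_pos"],s["gripper_width"],s["wrist_force"])
a=read_camera("scene"); b=read_camera("top")
A=cv2.resize(a["pixels"][110:310,140:400],(624,480),interpolation=cv2.INTER_CUBIC)
cv2.imwrite("pics/c6.png",A)
```

```text
[ 513.21820153 -196.62960749  356.31326954] 14.728859232588558 [ 0.08163412  0.11452614 -2.10865573]
```

View pics/c6.png

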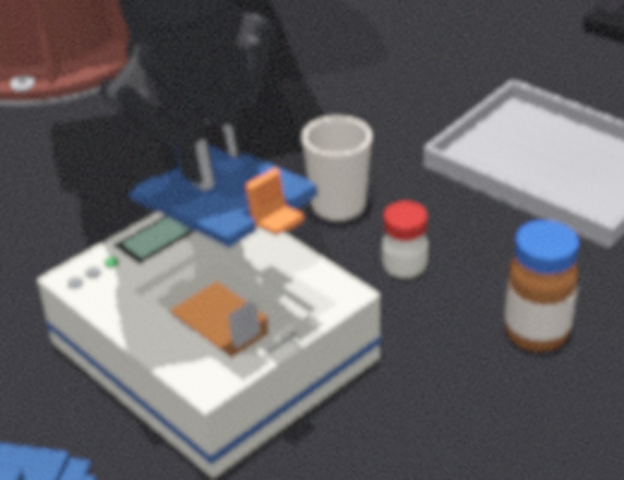

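The bay is open and the cover hangs in the grip, rib up, clear of the case. The beaker (338,165), red-capped jar (405,240) and amber jar (540,285) have not moved. I'll level the cover and carry it to the tray.

Request:
{"api": "move_arm", "payload": {
  "claw": [0,0,0,0,0,0,0,0,0,0,0,0],
  "xyz": [
    [0,0,0],
    [0,0,0],
    [0,0.01,0],
    [-0.003,0.03,0],
    [-0.004,0.04,0],
    [-0.004,0.04,0],
    [-0.004,0.04,0],
    [-0.004,0.04,0],
    [-0.004,0.04,0],
    [-0.003,0.04,0],
    [-0.003,0.04,0],
    [-0.001,0.03,0]
  ],
  "rotation": [
    [0,0.06,0],
    [0,0.07,0],
    [0,0,0],
    [0,0,0],
    [0,0,0],
    [0,0,0],
    [0,0,0],
    [0,0,0],
    [0,0,0],
    [0,0,0],
    [0,0,0],
    [0,0,0]
  ]
}}

```text
clock: 21.6
tool_pos: [548.3, 155.8, 354.5]
ee_rot: [0.008, 1.0, 0.001, 0.0]
wrist_force: [0.1, -0.5, -0.2]
gripper_width: 14.8
```

Request:
{"api": "move_arm", "payload": {
  "claw": [0,0,0,0,0,0,0,0],
  "xyz": [
    [0,0.025,0],
    [0,0.012,0],
    [0,0,0],
    [0,0,0.03],
    [0,0,0.04],
    [0,0,0.03],
    [0,0,0],
    [0,0,0]
  ],
  "rotation": [
    [0,0,-0.05],
    [0,0,-0.05],
    [0,0,0],
    [0,0,0],
    [0,0,0],
    [0,0,0],
    [0,0,0],
    [0,0,0]
  ]
}}

```text
clock: 22.4
tool_pos: [549.0, 189.0, 255.7]
ee_rot: [-0.041, 0.999, -0.0, -0.0]
wrist_force: [0.5, 0.5, -0.0]
gripper_width: 14.6
```

Run:
```python
from h import *
s=get_state(); print(s["tool_pos"],s["ee_rot"].round(3),s["wrist_force"],s["gripper_width"])
a=read_camera("scene"); b=read_camera("top")
A=cv2.resize(a["pixels"][90:220,260:440],(594,430),interpolation=cv2.INTER_CUBIC)
cv2.imwrite("pics/c7.png",A)
# predicted cover lower-plate corners, level
p=s["tool_pos"]; q=[[p[0]+6+x,p[1]+y,p[2]-185] for x in(-55,55) for y in(-40,40)]
print(((proj(a,q)-[260,90])*3.3).round().tolist())
```

```text
[549.03452313 188.99565632 255.66595618] [-0.041  0.999 -0.    -0.   ] [ 0.46022943  0.48480653 -0.00972144] 14.63833519850269
[[268.0, 201.0], [342.0, 155.0], [404.0, 265.0], [476.0, 214.0]]
```

View pics/c7.png

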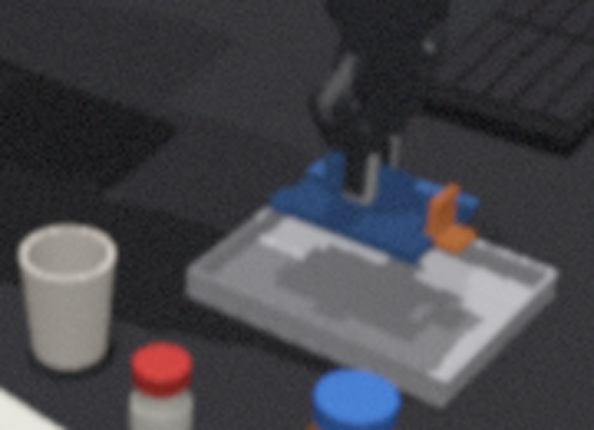

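The cover hangs level over the tray. Its corners at crop (272,203) and (415,260) match the predicted level pose, and its shadow falls within the tray walls. I'll lower it.

Request:
{"api": "move_arm", "payload": {
  "claw": [0,0,0,0,0,0,0],
  "xyz": [
    [0,0.001,0.02],
    [0,0.001,0.02],
    [0,0,0.01],
    [0,0,0.005],
    [0,0,0.003],
    [0,0,0],
    [0,0,0]
  ],
  "rotation": [
    [0,0,0],
    [0,0,0],
    [0,0,0],
    [0,0,0],
    [0,0,0],
    [0,0,0],
    [0,0,0]
  ]
}}

```text
clock: 23.2
tool_pos: [549.2, 191.9, 197.9]
ee_rot: [-0.042, 0.999, 0.0, 0.001]
wrist_force: [0.2, -0.4, -0.1]
gripper_width: 14.6
```

Request:
{"api": "move_arm", "payload": {
  "claw": [0,0,0,0,0],
  "xyz": [
    [0,0,0.001],
    [0,0,0.001],
    [0,0,0.001],
    [0,0,0],
    [0,0,0]
  ],
  "rotation": [
    [0,0,0],
    [0,0,0],
    [0,0,0],
    [0,0,0],
    [0,0,0]
  ]
}}

```text
clock: 23.7
tool_pos: [548.8, 191.9, 194.2]
ee_rot: [-0.042, 0.999, -0.0, -0.0]
wrist_force: [0.1, 0.2, -0.3]
gripper_width: 14.8
```

Request:
{"api": "move_arm", "payload": {
  "claw": [0,0,0,0],
  "xyz": [
    [0,0,0.001],
    [0,0,0.001],
    [0,0,0],
    [0,0,0]
  ],
  "rotation": [
    [0,0,0],
    [0,0,0],
    [0,0,0],
    [0,0,0]
  ]
}}

```text
clock: 24.1
tool_pos: [548.8, 191.9, 192.2]
ee_rot: [-0.042, 0.999, -0.0, -0.0]
wrist_force: [0.2, -0.4, -0.1]
gripper_width: 14.8
```

Request:
{"api": "move_arm", "payload": {
  "claw": [0,0,0,0],
  "xyz": [
    [0,0,0.001],
    [0,0,0.001],
    [0,0,0],
    [0,0,0]
  ],
  "rotation": [
    [0,0,0],
    [0,0,0],
    [0,0,0],
    [0,0,0]
  ]
}}

```text
clock: 24.5
tool_pos: [549.0, 191.9, 190.9]
ee_rot: [-0.042, 0.999, 0.0, 0.0]
wrist_force: [-1.1, -1.6, 7.3]
gripper_width: 15.0
```

Request:
{"api": "move_arm", "payload": {
  "claw": [0,0,0,0],
  "xyz": [
    [0,0,0.0005],
    [0,0,0.0005],
    [0,0,0],
    [0,0,0]
  ],
  "rotation": [
    [0,0,0],
    [0,0,0],
    [0,0,0],
    [0,0,0]
  ]
}}

```text
clock: 24.9
tool_pos: [549.1, 191.9, 190.5]
ee_rot: [-0.042, 0.999, 0.0, 0.001]
wrist_force: [-3.0, -2.1, 13.8]
gripper_width: 14.8
```

Contact came at TCP 191, as expected. I'll ease off, then release.

Request:
{"api": "move_arm", "payload": {
  "claw": [0,0,0],
  "xyz": [
    [0,0,-0.001],
    [0,0,-0.0005],
    [0,0,0]
  ],
  "rotation": [
    [0,0,0],
    [0,0,0],
    [0,0,0]
  ]
}}

```text
clock: 25.2
tool_pos: [548.9, 191.9, 190.8]
ee_rot: [-0.042, 0.999, 0.0, 0.0]
wrist_force: [0.2, 0.1, 2.6]
gripper_width: 14.6
```

Request:
{"api": "move_arm", "payload": {
  "claw": [0.02,0.025,0.03,0.04,0.045,0.045,0.045,0.045,0.045,0.045,0.045,0.045],
  "xyz": [
    [0,0,0],
    [0,0,0],
    [0,0,0],
    [0,0,0],
    [0,0,0],
    [0,0,-0.01],
    [0,0,-0.03],
    [0,0,-0.04],
    [0,0,-0.05],
    [0,0,-0.05],
    [0,0,0],
    [0,0,0]
  ],
  "rotation": [
    [0,0,0],
    [0,0,0],
    [0,0,0],
    [0,0,0],
    [0,0,0],
    [0,0,0],
    [0,0,0],
    [0,0,0],
    [0,0,0],
    [0,0,0],
    [0,0,0],
    [0,0,0]
  ]
}}

```text
clock: 26.4
tool_pos: [549.0, 192.0, 372.7]
ee_rot: [-0.042, 0.999, 0.0, 0.002]
wrist_force: [-0.1, -0.1, -0.4]
gripper_width: 45.2
```

Run:
```python
from h import *
s=get_state(); print(s["tool_pos"],s["wrist_force"],s["gripper_width"])
a=read_camera("scene"); b=read_camera("top")
A=cv2.resize(a["pixels"][110:270,250:440],(570,480),interpolation=cv2.INTER_CUBIC)
B=cv2.resize(b["pixels"][150:310,120:200],(230,480))
cv2.imwrite("pics/c8.png",np.hstack([A,B]))
```

```text
[549.02206008 191.95328211 372.72489536] [-0.10223154 -0.12012735 -0.40317611] 45.20605624199535
```

View pics/c8.png

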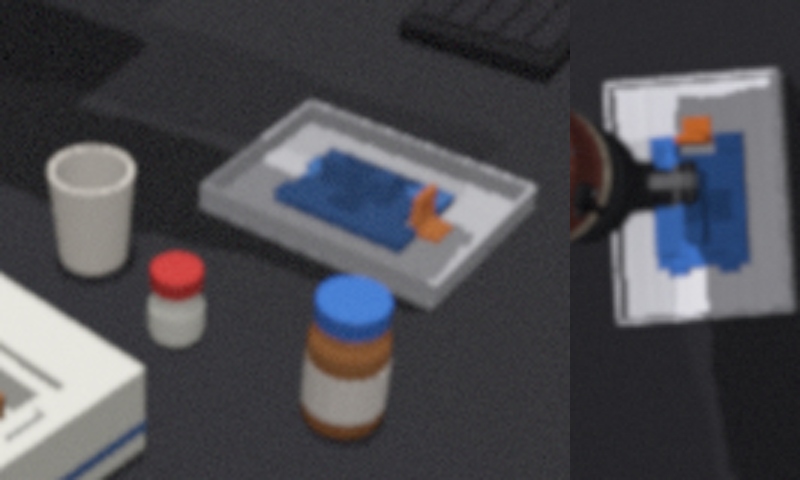

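The cover lies flat, rib up and well inside the tray walls, and the jars and beaker stand upright. The gripper is clear, so I'll hand in.

```bash
python3 -c "
from cell import *
print(close_job())"
```

```text
the job is handed in; nothing more can be done
None
```

The filter bay is open and the blue cover lies flat, rib up, inside the steel tray. I handed the job in at about 26 s of the 67 s allowed.

- **Tab:** I pressed it with the closed fingers to a highest reading of 8.1 N, then raised the presser about 20 mm while still pressing. The picture showed that end of the cover up at about 75 mm, with the hook resting over the lip.
- **Cover:** I took it by the rib with the tool tilted to match, drew it 16 mm towards +x with readings of 1.4 N or less, and lifted it free.
- **Set-down:** It touched the tray at the expected height. I lowered it about 1 mm too far and pressed it to 13.8 N for a moment, then eased off to 2.6 N before releasing.
- **Last checks:** The final pictures showed the cover well inside the tray walls, the three bystanders standing where they were, and the gripper clear with no load on the wrist.
- **Disagreements:**
  - The gripper read 14.4 to 15 mm on the 16 mm rib.
  - As the fingers shut on the rib, the wrist briefly read 5.7 N upwards, which I relieved by raising 1 mm.

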